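# Hook a tray bracket into a slotted upright and press it home

## Task

Take the loose steel tray bracket that stands on the counter and hang it on the slotted upright: put both claws into the two slots, feeling for the right height because how far the upright has been raised in its clamp is not known, then press the bracket down until it is fully home and the roller catch has snapped out over its foot. Push gently, never hard against the upright, then let go and leave the bowl, the bottle and the jar where they are.

Things in the scene. Friction and masses are not known exactly. Their poses are not given: they have to be found in the camera images.
- post: Base plate (190 x 150 x 8 mm, fixed) of an upright aluminium channel 46 mm wide, top 217 mm up at its lowest setting. Origin: on the counter, below the middle of the channel's front face; x points into the channel, away from the side where the bracket hangs; z up. The channel is clamped 3.5 to 22.5 mm above its lowest setting, by an unknown amount: feel for it. Front sheet 4 mm thick, hollow behind.
- slots (a point): Where the point half-way between the two slots, on the front face, would be at the lowest setting: 157 mm up; the true one is 3.5 to 22.5 mm higher. Axes as post. The slots lie one above the other, centred on y = 0, each 13 mm wide (y), 38 mm high: lower edges 111 and 165 mm, upper edges 149 and 203 mm above the counter at the lowest setting.
- roller (a point): Where the middle of a sprung steel roller would be, on the front face, at the lowest setting (72 mm up); the true one is 3.5 to 22.5 mm higher, with the slots. 16 mm diameter, 20 mm wide, lying along y, it stands 5 mm out of the face. The bracket's foot must be pressed down past it.
- bracket: Loose steel bracket (0.2 to 0.4 kg) standing on its foot. Origin: under the foot, mid-thickness, in the plane of its back edge. x points out of the back edge, as the claws do; z up. Arm: x -160 to 0, z 100 to 120 mm, 8 mm thick (y), tip turned up to z 128. Foot: x -100 to -1, z 0 to 8, 30 mm wide. Hung home, origin and axes agree with post but for the height (60.5 to 79.5 mm) and 1.5 mm play in x.
- bracket_grip (a point): Middle of the bracket's arm, near above its centre of mass, best taken from above across the 8 mm thickness: x -75, y 0, z 110 mm in the bracket's frame, same axes.
- claws (a point): Point on the bracket's back edge midway between its claws (x 0, y 0, z 85.5 mm in its frame). 7 mm thick (y), 10.5 mm long; necks z 54 to 63 and 108 to 117; behind a 5.5 mm gap a tab hangs 26 mm below each neck. They enter with the origin 26 to 29 mm above home (86.5 to 108.5 mm above the counter), in until the back edge meets the face, then down. The foot meets the roller about 21 mm above home.
- catch (a joint): How far the sprung roller below the slots is pushed into the upright (m): 0 standing fully out, up to 0.008; spring about 5 N at 0 and 400 N/m. It is pushed in while the bracket's foot passes and springs out again over the foot when the bracket is home. Pressing past takes 5 to 25 N.
- bowl: Bystander: steel mixing bowl, 130 mm wide, 60 mm high; origin under its centre.
- bottle: Bystander: clear plastic bottle, 60 mm wide, 150 mm high; origin under its centre.
- jar: Bystander: glass jar with a white lid, 72 mm wide, 90 mm high; origin under its centre.
Not all that is in view belongs to the job. Of the things shaped like the post, the aluminium one is meant. There is more than one size of the bracket; the one meant has the size given above.

How it is judged:
By the outcome, as a careful person would: the job done as asked, in the order asked, and still so for the second after the job is handed in, with the robot touching nothing.
It also fails if it takes over 72 s, if anything falls off the work surface, if the arm or the gripper's body presses on something with over 40 N, if the wrist force passes 120 N, or if a joint passes its speed limit or range.

## Robot

A 6-joint arm with a two-finger parallel gripper is mounted at the origin on the work surface. World frame = base frame: x ahead of the robot, y to its left, z up, the work surface at z = 0. Lengths are in m, angles in rad, forces in N, time in s.
With the tool pointing down it reaches from about 0.425 to 0.95 m from the base axis. Payload 3.5 kg.
Tool frame: the origin (TCP) lies midway between the tips of the shut fingers; the grasp point (between the pads) lies 19 mm behind it; z points along the fingers, y is the direction in which the jaws open and shut (so a half turn about z gives the same grasp; the last joint's range is limited). The gripper opens to 85 mm and grips with 20 to 120 N. Pads are 22 mm wide; open, the fingers measure 114 mm over their backs; the gripper's body (76 mm by 85 mm) begins 54 mm behind the grasp point. The pads swing forward as they close: fully open they stand 13 mm farther back than shut.
Start: joints at [-1.378, 0.286, 1.577, -0, 1.279, -0.15], TCP at [0.227, -0.636, 0.231] pointing down, gripper open.
Joint ranges: [-2.77, 2.77], [-0.9, 2.22], [0.21, 2.48], [-1.53, 4.67], [0.24, 2.81], [-2.84, 2.84]. Speed limits (rad/s): [2.79, 2.79, 3.14, 3.14, 3.14, 3.14].

## Interface

Orientations are given as a unit quaternion [x, y, z, w].
In Python, from plant import * gives the robot as it stands.
- The arm moves only by the shell command python3 -m jog 'ROWS' [FORCE]. ROWS is a JSON object of lists of equal length, an entry for each row: "travel": the shift along the world's x, y, z in mm, a list of three; "dr": the turn, a rotation vector about the world's x, y, z in degrees, a list of three; "jaw": the closure in counts, from 0 (fully open) to 255 (shut). In form: {"travel": [[x, y, z], ...], "dr": [[wx, wy, wz], ...], "jaw": [jaw, ...]}. A call has 1 to 5 rows; each row shifts and turns the commanded pose from where the row before left it; what a row does not reach is not made up. A row lasts 1/12 s, in which the tool goes at most 41.7 mm and 7.16 degrees, less where a joint would pass 70% of its speed; a pose out of reach is approached as far as the arm can. A call is refused whole if a number of a shift passes 41.7 or a number of a turn 7.16, either way. A call with a gripper value outside its range is refused whole. The fingers move at their own pace and stop on an object; FORCE is the grip in N (left out, the last holds). Time passes only in rows, so rows that do not move let the fingers close. It gives the time, the measured TCP pose, the force and the opening at its end, in the units of the state.
- get_state(): the state, without advancing time (a new reading comes with each control period).
- read_camera(name): name is "scene" or "top"; returns the picture (480x640x3 uint8, red, green, blue); there is no depth.
- camera_info(name): a dict with "K" (3x3 intrinsics, pixels), "k1" (the pictures are not rectified: a ray, as slopes to the right and down, at radius r is drawn at 1 + k1 r^2 times it, then the intrinsics apply), "R" (3x3) and "t" (3): a world point X has camera coordinates R X + t. Camera axes: x right, y down, z forward; pixel columns grow to the right and rows downward; lengths in m; the calibration is good to about 2 mm. A picture is of the moment at which its call begins. camera_info takes no time and is no camera call.
- sign_off(): hands the job in, once; it reports no verdict.
The state is a dict: "time": time; "qpos": joint angles; "dq": joint speeds; "joint_efforts": joint torques, N m; "eef_pos": TCP position; "tcp_rot": TCP orientation; "contact_force": force on the tool from outside, world axes, zero at the start; "wrist_torque": the same for the moment, N m; "opening": opening from 0.0 (shut) to 1.0 (fully open).
Only numpy, scipy, OpenCV 4.12 (cv2) and the standard library are available. Lean on these libraries where they do the work, as an engineer would, in place of code of your own. Each camera call takes 0.05 s, during which the arm holds its last target. There are 200 camera calls.

## Working session

There is one attempt and no reset: what is moved stays moved. The work goes in short steps, Python scripts to look and compute and a shell command to move; the robot and the scene stay as the last step left them, time stands still between calls to the robot, and variables do not carry over. Pictures are saved under pics/ and viewed, about 8 in all and at most 12, crops included, and the job is handed in when it is done.

```bash
ls; mkdir -p pics; python3 - <<'E'
from plant import *
import cv2
for n in("scene","top"):
    cv2.imwrite(f"pics/{n}0.png",read_camera(n)[:,:,::-1]); print(n,camera_info(n))
s=get_state();print(s)
E
```

```text
pics
scene {'K': array([[442.39917674,   0.        , 322.62590587],
       [  0.        , 442.39917674, 234.58423867],
       [  0.        ,   0.        ,   1.        ]]), 'k1': -0.06302971270702908, 'R': array([[ 0.37743016,  0.92603668, -0.00159667],
       [ 0.72366105, -0.29602169, -0.62344674],
       [-0.57780719,  0.23415216, -0.78186419]]), 't': array([-0.21850636, -0.32192642,  1.45055541])}
top {'K': array([[485.8045996 ,   0.        , 324.70126879],
       [  0.        , 485.8045996 , 234.03382479],
       [  0.        ,   0.        ,   1.        ]]), 'k1': -0.04228914876465696, 'R': array([[-0.00425222, -0.99963465, -0.02669251],
       [-0.99543911,  0.00677531, -0.09515815],
       [ 0.09530423,  0.02616613, -0.99510423]]), 't': array([0.04078717, 0.58375288, 1.14989686])}
{'time': 0.1, 'qpos': array([-1.37799665e+00,  2.87128619e-01,  1.57803042e+00, -1.09557360e-05,
        1.27860095e+00, -1.49975817e-01]), 'dq': array([-0.0005356 , -0.00150789, -0.00285313,  0.0005185 ,  0.00166904,
        0.00062429]), 'joint_efforts': array([ 6.47109719e-04, -4.07297122e+01, -2.93699509e+01, -1.53579590e-04,
        3.44018648e-03,  1.26824546e-05]), 'eef_pos': array([ 0.22679476, -0.63512792,  0.23005123]), 'tcp_rot': array([ 9.85348187e-01,  1.70551387e-01, -2.84443523e-05, -1.08330435e-03]), 'contact_force': array([-0.74351295, -0.33647868, -0.26048263]), 'wrist_torque': array([ 0.02715765, -0.01950376, -0.01840466]), 'opening': 1.0011926931910073}
```

View pics/scene0.png

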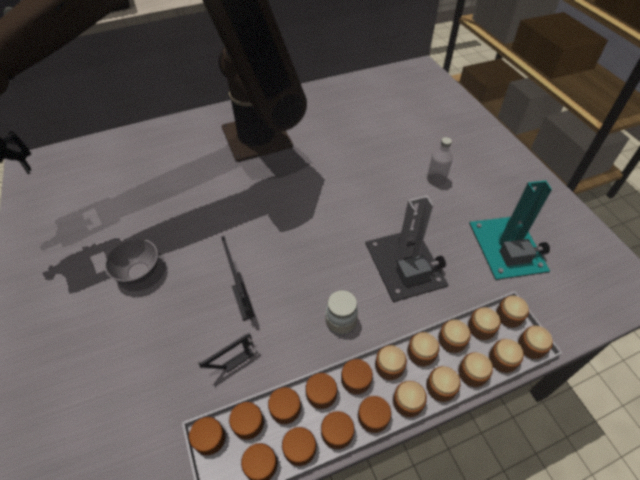

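View pics/top0.png

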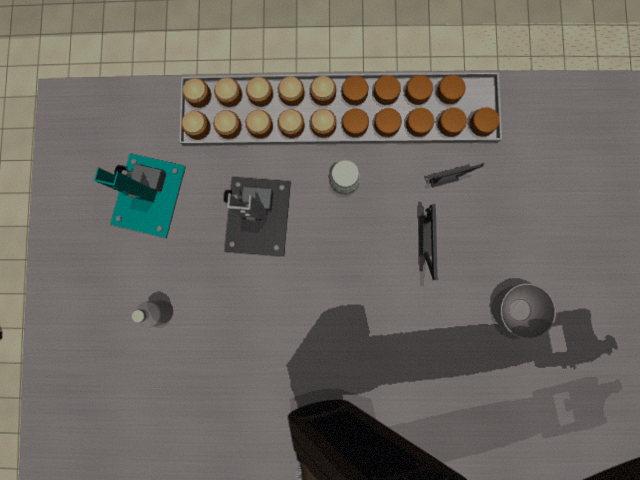

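```bash
python3 - <<'E'
import cv2,numpy as np
s=cv2.imread("pics/scene0.png");t=cv2.imread("pics/top0.png")
r=lambda im,x,y,w,h:cv2.convertScaleAbs(cv2.resize(im[y:y+h,x:x+w],(400,300),interpolation=cv2.INTER_CUBIC),alpha=1.6,beta=15)
cv2.imwrite("pics/c1.png",np.vstack([np.hstack([r(s,180,230,160,120+30) if 0 else r(s,160,235,200,150),r(s,355,185,160,120)]),np.hstack([r(t,385,155,180,135),r(t,190,165,140,105)])]))
E
```

```text
(no output)
```

View pics/c1.png

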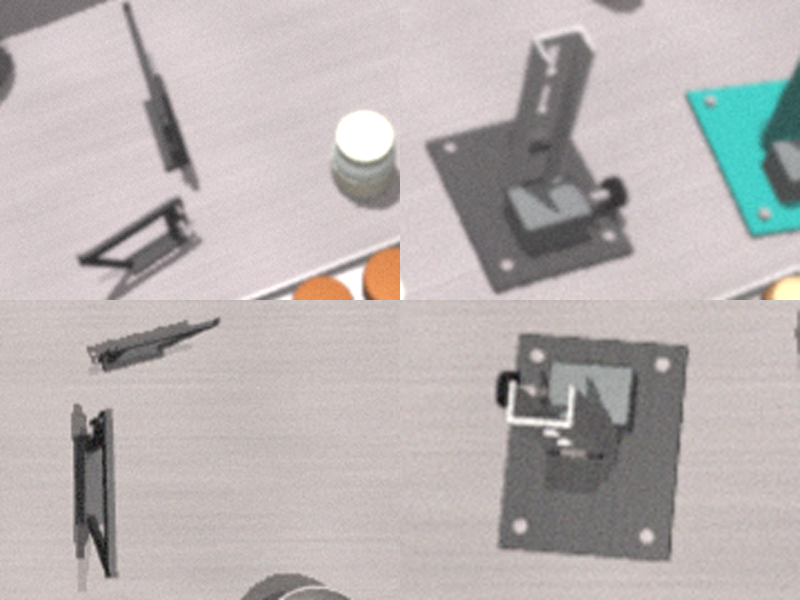

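```bash
cat > h.py <<'E'
from plant import *
import numpy as np,cv2
from scipy.optimize import least_squares
def proj(n,X):
    c=camera_info(n);p=np.atleast_2d(X)@c["R"].T+c["t"];q=p[:,:2]/p[:,2:]
    q=q*(1+c["k1"]*(q**2).sum(1,keepdims=True));return q@np.diag([c["K"][0,0],c["K"][1,1]])+c["K"][:2,2]
def onz(n,uv,z):
    f=lambda p:(proj(n,[*p,z])[0]-uv)
    return least_squares(f,[.6,0]).x
def tri(a,b):
    return least_squares(lambda X:np.r_[proj("scene",X)[0]-a,proj("top",X)[0]-b],[.6,0,.1])
E
python3 - <<'E'
from h import *
for n,a,b in(("b1",(435.4,278.8),(434,204.5)),("b2",(483,164),(426.4,177.5))):
    A=onz("top",a,.125);B=onz("top",b,.118);print(n,A,B,np.linalg.norm(A-B))
P=np.array([onz("top",((u-400)/2.857+190,(v-300)/2.857+165),.008) for u,v in((520,334),(688,346),(668,560),(498,548))])
print("plate",P,P.mean(0),np.diff(P,axis=0))
for a,b in(((410.2,200.2),(250.6,208.8)),((427,197),(228.2,208))):
    r=tri(a,b);print(r.x,r.fun)
E
```

```text
b1 [ 0.47419679 -0.20800392] [ 0.64031425 -0.21050998] 0.1661363628025077
b2 [ 0.73052527 -0.32180886] [ 0.70205889 -0.19505638] 0.12990968124803848
plate [[0.73180212 0.27061677]
 [0.7194397  0.12230326]
 [0.53223747 0.13910858]
 [0.54339211 0.28708814]] [0.63171785 0.20477919] [[-0.01236242 -0.14831351]
 [-0.18720223  0.01680532]
 [ 0.01115464  0.14797956]]
[0.61823285 0.18510593 0.23206099] [-1.72667475  0.20353076 -1.48255434 -0.68359425]
[0.62017842 0.23008746 0.22655192] [-0.56176339  0.07434592 -0.47570167 -0.22990667]
```

```bash
cat > ov.py <<'E'
from h import *
def T(x,y,z,yaw,P):
    P=np.array(P)/1000.;c,s=np.cos(np.radians(yaw)),np.sin(np.radians(yaw))
    return P@np.array([[c,-s,0],[s,c,0],[0,0,1]]).T+[x,y,z]
BR=[[(-160,0,128),(-160,0,100),(0,0,100),(0,0,120),(-155,0,120)],[(-100,-15,8),(-1,-15,8),(-1,15,8),(-100,15,8),(-100,-15,8)],[(0,0,0),(0,0,120)],[(0,0,117),(10.5,0,117),(10.5,0,82)],[(0,0,63),(10.5,0,63),(10.5,0,28)]]
def post(l):return [[(0,-23,217+l),(0,23,217+l)],[(0,-23,8),(0,-23,217+l)],[(0,23,8),(0,23,217+l)]]+[[(0,-6.5,a+l),(0,6.5,a+l),(0,6.5,a+38+l),(0,-6.5,a+38+l),(0,-6.5,a+l)] for a in(111,165)]
def draw(n,items,box,k=4,im=None):
    im=read_camera(n)[:,:,::-1] if im is None else im
    x,y,w,h=box;o=cv2.convertScaleAbs(cv2.resize(im[y:y+h,x:x+w],None,fx=k,fy=k,interpolation=cv2.INTER_CUBIC),alpha=1.6,beta=10)
    for pose,L,col in items:
        for l in L:
            q=(proj(n,T(*pose,l))+.5-[x,y])*k
            cv2.polylines(o,[np.round(q).astype(int)],False,col,1)
    return o
E
python3 - <<'E'
from ov import *
s=cv2.imread("pics/scene0.png");t=cv2.imread("pics/top0.png")
b=((.632,-.2105,0,-1),BR,(0,0,255));p=((.619,.2076,0,-4.8),post(12),(0,255,0))
f=lambda n,i,B,im:cv2.resize(draw(n,[i],B,4,im),(400,400)) 
cv2.imwrite("pics/o1.png",np.hstack([np.vstack([draw("top",[b],(395,195,70,75+15),4,t)[:300],draw("scene",[b],(205,232,70,75),4,s)][0:1]+[]),draw("scene",[b],(205,232,70,100),4,s)[:360],]) if 0 else np.hstack([draw("top",[b],(400,193,55,95),4,t),draw("scene",[b],(212,234,50,95),4,s),draw("top",[p],(220,175,45,95),4,t),draw("scene",[p],(395,190,50,95),4,s)]))
E
```

```text
(no output)
```

View pics/o1.png

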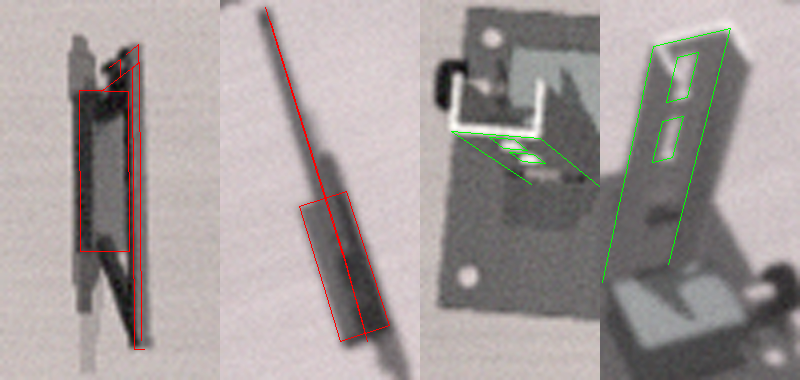

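Two bracket-like things: top px (428,240), length 166 mm, fits the 160 mm arm plus claws; and (453,175), 130 mm, too small. The overlay confirms the first at (0.632, -0.210), yaw -1°. Of the two posts, the grey aluminium one at top px (240,208) is meant (the other is teal). It sits at (0.619, 0.208), yaw -4.8°, raised about 12 mm.

```bash
R='{"travel":[[22,28.4,0],[22,28.4,0],[22,28.4,0],[22,28.4,0],[22,28.4,0]],"dr":[[0,0,-4.1],[0,0,-4.1],[0,0,-4.1],[0,0,-4.1],[0,0,-4.2]],"jaw":[0,0,0,0,0]}' >/dev/null
python3 -m jog '{"travel":[[22,28.4,0],[22,28.4,0],[22,28.4,0],[22,28.4,0],[22,28.4,0]],"dr":[[0,0,-4.1],[0,0,-4.1],[0,0,-4.1],[0,0,-4.1],[0,0,-4.2]],"jaw":[0,0,0,0,0]}' >/dev/null
python3 -m jog '{"travel":[[22,28.4,0],[22,28.4,0],[22,28.4,0],[22,28.4,0],[22,28.4,0]],"dr":[[0,0,0],[0,0,0],[0,0,0],[0,0,0],[0,0,0]],"jaw":[0,0,0,0,0]}' >/dev/null
python3 -m jog '{"travel":[[22,28.4,0],[22,28.4,0],[22,28.4,0],[22,28.4,0],[22,28.4,0]],"dr":[[0,0,0],[0,0,0],[0,0,0],[0,0,0],[0,0,0]],"jaw":[0,0,0,0,0]}' 
python3 -m jog '{"travel":[[0,0,0],[0,0,0],[0,0,0]],"dr":[[0,0,0],[0,0,0],[0,0,0]],"jaw":[0,0,0]}'
```

```text
time: 1.35
eef_pos: [0.5575, -0.2079, 0.2308]
tcp_rot: [1.0, -0.008, -0.0, -0.0]
contact_force: [-0.1, -0.9, 0.6]
opening: 1.001
time: 1.6
eef_pos: [0.5565, -0.2098, 0.2308]
tcp_rot: [1.0, -0.008, -0.001, -0.0]
contact_force: [-0.4, -0.8, -0.7]
opening: 0.999
```

```bash

python3 -m jog '{"travel":[[0,0.5,-35],[0,0,-35],[0,0,-35],[0,0,-25],[0,0,-10]],"dr":[[0,0,0],[0,0,0],[0,0,0],[0,0,0],[0,0,0]],"jaw":[0,0,0,0,0]}' 80
python3 -m jog '{"travel":[[0,0,0],[0,0,0],[0,0,0],[0,0,0],[0,0,0]],"dr":[[0,0,0],[0,0,0],[0,0,0],[0,0,0],[0,0,0]],"jaw":[0,100,180,255,255]}' 
python3 -m jog '{"travel":[[0,0,0],[0,0,0],[0,0,0],[0,0,0],[0,0,0]],"dr":[[0,0,0],[0,0,0],[0,0,0],[0,0,0],[0,0,0]],"jaw":[255,255,255,255,255]}'
python3 -m jog '{"travel":[[0,0,0],[0,0,0],[0,0,0],[0,0,0],[0,0,0]],"dr":[[0,0,0],[0,0,0],[0,0,0],[0,0,0],[0,0,0]],"jaw":[255,255,255,255,255]}'
```

```text
time: 2.02
eef_pos: [0.5531, -0.2092, 0.0862]
tcp_rot: [1.0, -0.01, -0.004, -0.002]
contact_force: [0.5, -0.1, -0.1]
opening: 1.001
time: 2.43
eef_pos: [0.5581, -0.21, 0.0936]
tcp_rot: [1.0, -0.008, 0.002, 0.001]
contact_force: [-0.0, 0.1, -0.9]
opening: 0.45
time: 2.85
eef_pos: [0.5573, -0.2095, 0.0922]
tcp_rot: [1.0, -0.008, 0.0, 0.0]
contact_force: [-1.1, -0.5, 4.1]
opening: 0.08
time: 3.27
eef_pos: [0.5573, -0.2096, 0.0922]
tcp_rot: [1.0, -0.008, 0.0, 0.0]
contact_force: [-0.5, 0.2, 5.3]
opening: 0.078
```

```bash

python3 -m jog '{"travel":[[0,0,10],[0,0,25],[0,0,35],[0,0,35],[0,0,25]],"dr":[[0,0,0],[0,0,0],[0,0,0],[0,0,0],[0,0,0]],"jaw":[255,255,255,255,255]}' 
python3 -m jog '{"travel":[[-2,20,10],[-4,32,0],[-5,35,0],[-5,35,0],[-5,35,0]],"dr":[[0,0,-1],[0,0,-1],[0,0,-1],[0,0,-0.9],[0,0,0]],"jaw":[255,255,255,255,255]}' 
python3 -m jog '{"travel":[[-5,35,0],[-5,35,0],[-5,35,0],[-5,35,0],[-4,35,0]],"dr":[[0,0,0],[0,0,0],[0,0,0],[0,0,0],[0,0,0]],"jaw":[255,255,255,255,255]}' >/dev/null
python3 -m jog '{"travel":[[-4,35,0],[-3,35,-10],[-1,25,-15],[0,0,-10],[0,0,0]],"dr":[[0,0,0],[0,0,0],[0,0,0],[0,0,0],[0,0,0]],"jaw":[255,255,255,255,255]}' 
python3 -m jog '{"travel":[[0,0,0],[0,0,0],[0,0,0],[0,0,0]],"dr":[[0,0,0],[0,0,0],[0,0,0],[0,0,0]],"jaw":[255,255,255,255]}' 
python3 - <<'E'
from ov import *
s=get_state();e=s["eef_pos"];q=s["tcp_rot"];yaw=2*np.degrees(np.arctan2(q[1],q[0]));c=np.radians(yaw);print(e,q,yaw,s["contact_force"],s["wrist_torque"])
o=(e[0]+.075*np.cos(c),e[1]+.075*np.sin(c),e[2]-.0922,yaw)
print(o);b=(o,BR,(0,0,255));p=((.619,.2076,0,-4.8),post(12),(0,255,0))
cv2.imwrite("pics/o2.png",np.hstack([draw("top",[b,p],(200,175,95,125),4),draw("scene",[b,p],(350,165,95,125),4)]))
E
```

```text
time: 3.68
eef_pos: [0.5571, -0.209, 0.2236]
tcp_rot: [1.0, -0.008, 0.001, 0.0]
contact_force: [1.2, -0.1, -0.5]
opening: 0.076
time: 4.1
eef_pos: [0.5346, -0.0504, 0.2303]
tcp_rot: [0.999, -0.043, -0.001, -0.001]
contact_force: [0.5, -0.3, -2.1]
opening: 0.074
time: 4.93
eef_pos: [0.501, 0.2185, 0.1923]
tcp_rot: [0.999, -0.041, -0.004, 0.001]
contact_force: [0.4, -0.7, -3.3]
opening: 0.075
time: 5.27
eef_pos: [0.5046, 0.217, 0.1973]
tcp_rot: [0.999, -0.043, 0.001, -0.0]
contact_force: [-1.2, -0.4, -2.1]
opening: 0.076
[0.50464404 0.2169619  0.19733707] [ 9.99064818e-01 -4.32296504e-02  8.02704919e-04 -2.08213521e-04] -4.955298967750401 [-1.19670264 -0.36380022 -2.11957688] [-0.0164698   0.04973925 -0.00178078]
(np.float64(0.5793637184559639), np.float64(0.21048351685627703), np.float64(0.10513707337914024), np.float64(-4.955298967750401))
```

View pics/o2.png

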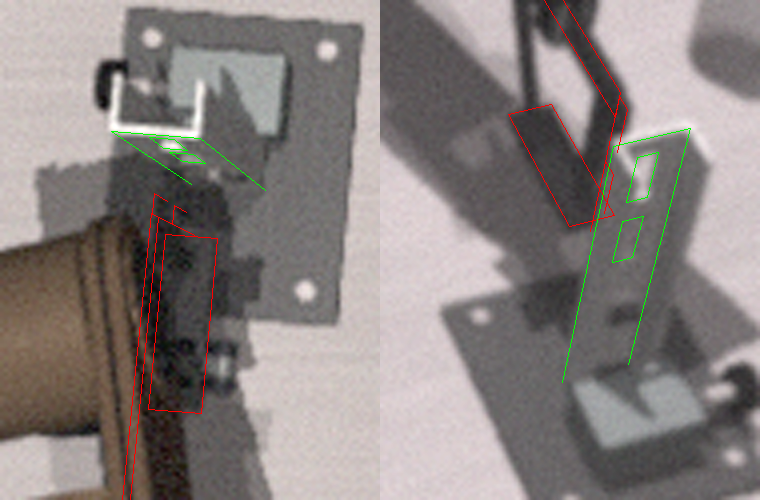

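The overlay agrees with the held bracket and the post; the claws are lined up in front of the slots (scene px ≈ (505,205)). Lowering to the best-guess entry height and easing in.

```bash

python3 -m jog '{"travel":[[8,-0.7,-4.3],[8,-0.7,-4.3],[8,-0.7,0],[0,0,0],[0,0,0]],"dr":[[0,0,0],[0,0,0],[0,0,0],[0,0,0],[0,0,0]],"jaw":[255,255,255,255,255]}' 
for i in 1 2 3 4 5; do
python3 -m jog '{"travel":[[1,-0.08,0],[0.5,-0.04,0],[0,0,0]],"dr":[[0,0,0],[0,0,0],[0,0,0]],"jaw":[255,255,255]}' | egrep 'pos|force'; done
```

```text
time: 5.78
eef_pos: [0.5285, 0.2155, 0.1874]
tcp_rot: [0.999, -0.043, -0.0, 0.0]
contact_force: [-1.1, 0.7, -1.7]
opening: 0.076
eef_pos: [0.5294, 0.2157, 0.1878]
contact_force: [0.8, 0.3, -2.7]
eef_pos: [0.531, 0.2155, 0.1879]
contact_force: [0.4, 0.2, -3.3]
eef_pos: [0.5325, 0.2153, 0.1878]
contact_force: [0.3, -1.1, -1.8]
eef_pos: [0.5327, 0.2154, 0.1877]
contact_force: [-4.6, 0.4, -0.1]
eef_pos: [0.5329, 0.2154, 0.1878]
contact_force: [-10.2, 0.0, 3.4]
```

```bash

for i in 1 2 3; do
python3 -m jog '{"travel":[[-4,0.3,0],[0,0,2],[1.5,-0.1,0],[2.5,-0.2,0],[0,0,0]],"dr":[[0,0,0],[0,0,0],[0,0,0],[0,0,0],[0,0,0]],"jaw":[255,255,255,255,255]}' | egrep 'pos|force'; done
```

```text
eef_pos: [0.5333, 0.2154, 0.19]
contact_force: [-9.4, 0.3, 3.6]
eef_pos: [0.5364, 0.2149, 0.1919]
contact_force: [-0.0, 0.4, -2.2]
eef_pos: [0.5358, 0.215, 0.1937]
contact_force: [1.0, 0.0, -2.5]
```

```bash

for i in 1 2 3 4 5 6; do
python3 -m jog '{"travel":[[1,-0.08,0],[0.5,-0.04,0],[0,0,0]],"dr":[[0,0,0],[0,0,0],[0,0,0]],"jaw":[255,255,255]}' | egrep 'pos|force'; done
```

```text
eef_pos: [0.5371, 0.2149, 0.1937]
contact_force: [-0.1, -0.2, -1.0]
eef_pos: [0.5385, 0.2148, 0.1937]
contact_force: [0.6, 0.8, -2.0]
eef_pos: [0.54, 0.2147, 0.1937]
contact_force: [-0.0, -1.4, -2.1]
eef_pos: [0.5415, 0.2146, 0.1937]
contact_force: [-0.0, 0.2, -3.6]
eef_pos: [0.5429, 0.2145, 0.1937]
contact_force: [0.2, 0.7, -2.0]
eef_pos: [0.543, 0.2145, 0.1937]
contact_force: [-5.9, 0.5, -0.2]
```

```bash

python3 -m jog '{"travel":[[-1.2,0.1,0],[0,0,-1],[0,0,-1],[0,0,-1],[0,0,0]],"dr":[[0,0,0],[0,0,0],[0,0,0],[0,0,0],[0,0,0]],"jaw":[255,255,255,255,255]}' 100 | egrep 'pos|force'
for i in 1 2 3 4 5; do
python3 -m jog '{"travel":[[0,0,-1],[0,0,-1],[0,0,0]],"dr":[[0,0,0],[0,0,0],[0,0,0]],"jaw":[255,255,255]}' | egrep 'pos|force'; done
```

```text
eef_pos: [0.5431, 0.2145, 0.1904]
contact_force: [-2.3, 0.6, -0.5]
eef_pos: [0.5431, 0.2145, 0.1884]
contact_force: [-3.0, 0.4, -0.5]
eef_pos: [0.5431, 0.2145, 0.1865]
contact_force: [-3.5, 0.5, -0.1]
eef_pos: [0.5431, 0.2146, 0.1856]
contact_force: [-5.7, -0.1, 2.9]
eef_pos: [0.5426, 0.2146, 0.1832]
contact_force: [-4.5, 0.9, 0.8]
eef_pos: [0.5424, 0.2145, 0.1799]
contact_force: [-3.6, 0.6, -1.2]
```

```bash

for i in 1 2 3 4 5 6 7 8; do
python3 -m jog '{"travel":[[0,0,-1],[0,0,-1],[0,0,0]],"dr":[[0,0,0],[0,0,0],[0,0,0]],"jaw":[255,255,255]}' | egrep 'pos|force'; done
```

```text
eef_pos: [0.5426, 0.2144, 0.1778]
contact_force: [-3.9, 0.7, -3.4]
eef_pos: [0.5426, 0.2144, 0.176]
contact_force: [-4.8, 0.4, -1.9]
eef_pos: [0.5426, 0.2145, 0.1741]
contact_force: [-4.6, -0.1, -1.7]
eef_pos: [0.5426, 0.2144, 0.172]
contact_force: [-4.1, 0.8, -2.8]
eef_pos: [0.5427, 0.2144, 0.1698]
contact_force: [-4.1, 0.8, -3.4]
eef_pos: [0.5428, 0.2144, 0.1678]
contact_force: [-3.5, 1.1, -5.6]
eef_pos: [0.5431, 0.2144, 0.1665]
contact_force: [-5.2, 1.1, -5.2]
eef_pos: [0.5431, 0.2145, 0.1653]
contact_force: [-7.2, -0.3, -2.1]
```

```bash

for i in 1 2 3 4 5; do
python3 -m jog '{"travel":[[0,0,-0.7],[0,0,-0.8],[0,0,0]],"dr":[[0,0,0],[0,0,0],[0,0,0]],"jaw":[255,255,255]}' | egrep 'pos|force|open'; done; python3 -c "
from plant import *;print(get_state()['tcp_rot'],get_state()['wrist_torque'])"
```

```text
eef_pos: [0.5431, 0.2146, 0.1647]
contact_force: [-9.0, -0.0, 0.8]
opening: 0.074
eef_pos: [0.5431, 0.2147, 0.1644]
contact_force: [-12.6, -0.9, 5.0]
opening: 0.076
eef_pos: [0.5431, 0.2148, 0.1643]
contact_force: [-15.0, -1.2, 8.7]
opening: 0.074
eef_pos: [0.5431, 0.215, 0.164]
contact_force: [-18.4, -2.5, 14.0]
opening: 0.073
eef_pos: [0.5431, 0.2151, 0.1637]
contact_force: [-20.1, -1.5, 18.7]
opening: 0.077
[ 9.99098243e-01 -4.24581949e-02 -4.79987357e-05 -1.78777764e-05] [-0.3124487   2.80665154 -0.19595796]
```

Hard stop at TCP z ≈ 0.164; home expected at ≈ 0.165. Easing off the pressure.

```bash

for i in 1 2 3; do
python3 -m jog '{"travel":[[-0.3,0,0.7],[-0.3,0,0.8],[0,0,0]],"dr":[[0,0,0],[0,0,0],[0,0,0]],"jaw":[255,255,255]}' | egrep 'pos|force'; done
python3 - <<'E'
from ov import *
print(get_state()["wrist_torque"])
p=((.619,.2076,0,-4.8),post(16),(0,255,0));b=((.619,.2076,.073,-4.8),BR,(0,0,255))
cv2.imwrite("pics/o3.png",np.hstack([draw("scene",[],(385,170,80,110),5),draw("scene",[p,b],(385,170,80,110),5)]))
E
```

```text
eef_pos: [0.5431, 0.215, 0.1639]
contact_force: [-14.9, -0.5, 12.7]
eef_pos: [0.5431, 0.2148, 0.1641]
contact_force: [-10.6, -0.2, 7.9]
eef_pos: [0.5431, 0.2146, 0.1644]
contact_force: [-6.2, 0.1, 1.6]
[-0.0015628   0.96114534 -0.05816523]
```

View pics/o3.png

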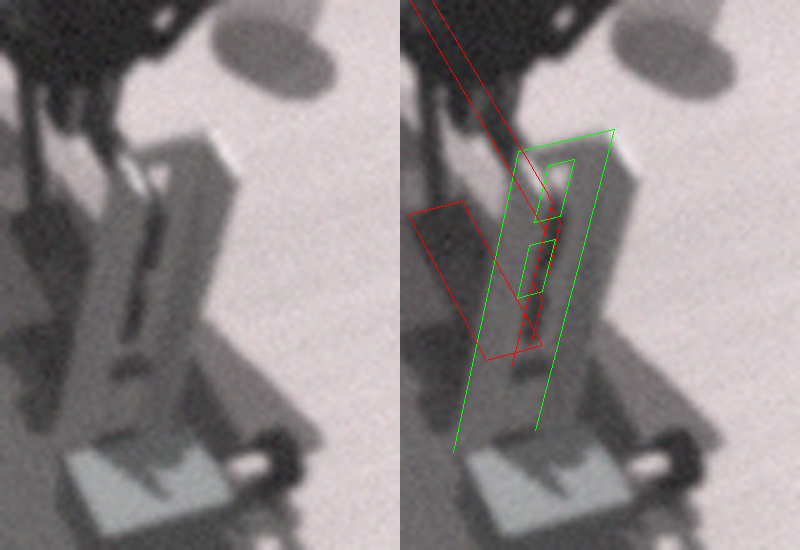

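```bash

python3 -m jog '{"travel":[[-0.5,0,0.5],[-0.5,0,0.5],[0,0,0]],"dr":[[0,0,0],[0,0,0],[0,0,0]],"jaw":[255,255,255]}' | egrep 'pos|force'
python3 -m jog '{"travel":[[0,0,0.5],[0,0,0.5],[0,0,0]],"dr":[[0,0,0],[0,0,0],[0,0,0]],"jaw":[255,255,255]}' | egrep 'pos|force'
python3 -m jog '{"travel":[[0,0,0.5],[0,0,0.5],[0,0,0]],"dr":[[0,0,0],[0,0,0],[0,0,0]],"jaw":[255,255,255]}' | egrep 'pos|force'
python3 -c "
from plant import *;print(get_state()['wrist_torque'])"
```

```text
eef_pos: [0.5425, 0.2145, 0.1642]
contact_force: [-0.4, -0.1, -1.3]
eef_pos: [0.5415, 0.2144, 0.1644]
contact_force: [1.1, 0.1, -0.8]
eef_pos: [0.5414, 0.2144, 0.1648]
contact_force: [4.8, -0.8, -3.7]
[ 0.03277903 -0.63251744  0.02022934]
```

```bash

python3 -m jog '{"travel":[[0.5,0,-1],[0,0,-1],[0,0,-1],[0,0,-1],[0,0,0]],"dr":[[0,0,0],[0,0,0],[0,0,0],[0,0,0],[0,0,0]],"jaw":[255,255,255,255,255]}' | egrep 'pos|force'
python3 -m jog '{"travel":[[0,0,1],[-0.3,0,1],[0,0,0]],"dr":[[0,0,0],[0,0,0],[0,0,0]],"jaw":[255,255,255]}' | egrep 'pos|force'
python3 -m jog '{"travel":[[0,0,0],[0,0,0],[0,0,0],[0,0,0],[0,0,0]],"dr":[[0,0,0],[0,0,0],[0,0,0],[0,0,0],[0,0,0]],"jaw":[200,150,80,0,0]}' 20
python3 -m jog '{"travel":[[0,0,0],[0,0,0],[0,0,0],[0,0,0],[0,0,0]],"dr":[[0,0,0],[0,0,0],[0,0,0],[0,0,0],[0,0,0]],"jaw":[0,0,0,0,0]}'
```

```text
eef_pos: [0.5415, 0.2147, 0.1634]
contact_force: [-3.6, -1.5, 8.0]
eef_pos: [0.5414, 0.2146, 0.1638]
contact_force: [0.4, -0.6, 4.0]
time: 17.38
eef_pos: [0.5401, 0.2145, 0.162]
tcp_rot: [0.999, -0.042, -0.001, 0.0]
contact_force: [-0.0, -0.1, -0.8]
opening: 0.773
time: 17.8
eef_pos: [0.5406, 0.2145, 0.1628]
tcp_rot: [0.999, -0.042, -0.0, -0.0]
contact_force: [-0.1, -0.1, 0.2]
opening: 1.002
```

```bash

python3 -m jog '{"travel":[[0,0,10],[0,0,25],[0,0,35],[0,0,35],[0,0,35]],"dr":[[0,0,0],[0,0,0],[0,0,0],[0,0,0],[0,0,0]],"jaw":[0,0,0,0,0]}' | egrep 'pos|force'
python3 -m jog '{"travel":[[0,-30,0],[0,-38,0],[0,-38,0],[0,-38,0],[0,-38,0]],"dr":[[0,0,0],[0,0,0],[0,0,0],[0,0,0],[0,0,0]],"jaw":[0,0,0,0,0]}' | egrep 'pos|force'
python3 -m jog '{"travel":[[0,-38,0],[0,-38,0],[0,-38,0],[0,-38,0],[0,-38,0]],"dr":[[0,0,0],[0,0,0],[0,0,0],[0,0,0],[0,0,0]],"jaw":[0,0,0,0,0]}' | egrep 'pos|force'
python3 - <<'E'
from ov import *
p=((.619,.2076,0,-4.8),post(16),(0,255,0));b=((.619,.2076,.073,-4.8),BR,(0,0,255))
S=read_camera("scene")[:,:,::-1];t=read_camera("top")[:,:,::-1]
cv2.imwrite("pics/s4.png",S);cv2.imwrite("pics/t4.png",t)
cv2.imwrite("pics/o4.png",np.vstack([np.hstack([draw("scene",I,(345,170,100,75),4,S) for I in([],[b])]),np.hstack([draw("top",I,(205,185,100,75),4,t) for I in([],[b])])]))
E
```

```text
eef_pos: [0.5403, 0.2144, 0.305]
contact_force: [0.2, 0.1, 0.6]
eef_pos: [0.5403, 0.031, 0.304]
contact_force: [0.4, -0.6, 0.4]
eef_pos: [0.5403, -0.1594, 0.3039]
contact_force: [0.9, 0.2, -0.2]
```

View pics/o4.png

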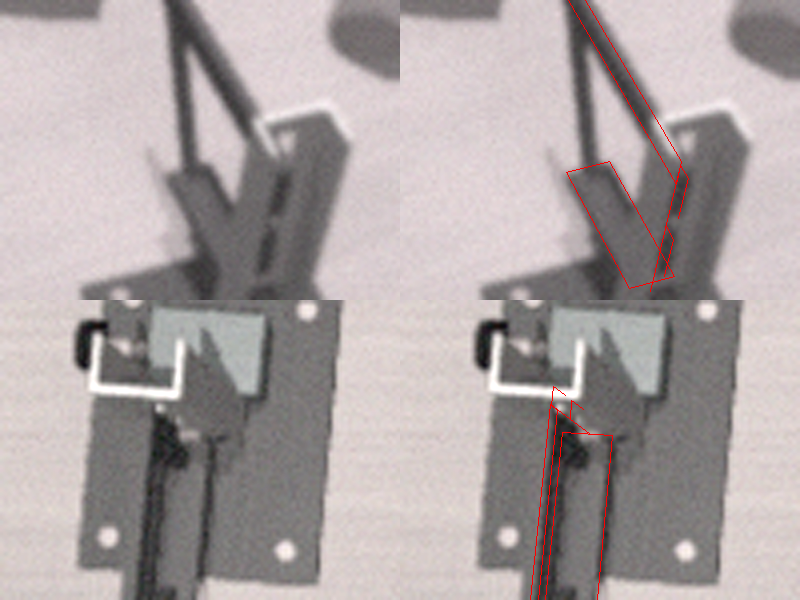

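View pics/s4.png

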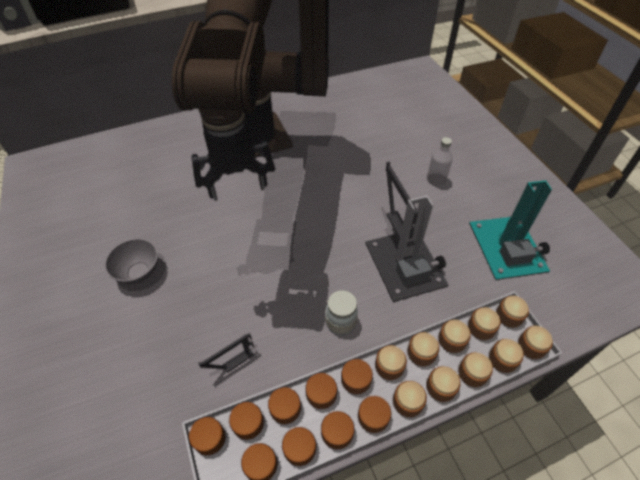

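```bash
python3 -c "
from plant import *
print(sign_off(), get_state()['time'])"
```

```text
the job is handed in; nothing more can be done
the job is handed in; nothing more can be done
```

The 160 mm bracket is hanging on the aluminium upright with both claws in the slots, and the job is handed in after about 19 s on the robot's clock.

- **Finding the height:** The first two tries were too low and met the face at about 10 N. The claws went in about 4 mm above my first guess, which means the upright is raised about 16 mm. The pictures had suggested about 12 mm, so that estimate was off.
- **Pressing home:** The foot met the roller at tool height 186 mm. It passed the roller and stopped firmly at about 164.5 mm, 21.5 mm lower (about 21 mm was expected). Over the last few millimetres the force pointed down, as it should when the roller springs out over the foot.
- **Forces:** The hardest push against the upright was about 20 N sideways and 19 N down, both at the bottom stop; I eased off straight away.
- **Catch:** I did not see the roller itself, so the catch is judged from the heights and forces. A very light upward pull (only 1–2 N beyond the bracket's weight) moved the bracket 0.4 mm or less, which is weak evidence on its own.
- **Last pictures:** The bracket hangs level, both claws show behind the slots, and it matches the expected home position to about 2–3 mm. The bowl, bottle, jar and smaller bracket look unmoved, and the gripper is open and clear of everything.

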